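# Sort stray kitchenware into the shop's stock trays

## Task

Put the stray goods on the shop counter back into their stock trays: the two glass jars in the yellow tray and the two wooden pepper mills in the green tray, one to each bay, and the little coffee pot in the blue tray. Set each down gently, never dropping it or tipping it over, and leave all five standing upright on the floors of their trays, let go.

Things in the scene. Friction and masses are not known exactly. Their poses are not given: they have to be found in the camera images.
- jar_orange_center (a point): small glass jar with an orange lid: 56 mm across (glass, up to 50 mm high), lid 52 mm across, 72 mm high, about 0.17 kg. This point is on its axis half-way up, 36 mm above its underside; z up the jar. Stands loose on the counter
- jar_black_center (a point): small glass jar with a black lid, otherwise the same: 56 mm across (glass, up to 50 mm high), lid 52 mm across, 72 mm high. This point is on its axis, 36 mm above its underside; z up the jar
- mill_dark_center (a point): dark brown wooden pepper mill: straight round body 46 mm across up to 70 mm high, then a narrow steel neck and a rounded head 44 mm across, steel knob on top, 100 mm high overall, about 0.13 kg. This point is on its axis, 50 mm above its underside; z up the mill. Stands loose
- mill_light_center (a point): pale wooden pepper mill, otherwise the same: straight round body 46 mm across up to 70 mm high, neck, head 44 mm across, 100 mm high overall. This point is on its axis, 50 mm above its underside; z up the mill
- pot_center (a point): small aluminium stove-top coffee pot with black handle and lid knob: foot 60 mm across tapering to 52 mm at 46 mm height, straight round upper part 54 mm across from 46 to 98 mm height, lid knob up to 115 mm, about 0.24 kg. The handle stands out to 61 mm from the axis on the pot's -x side, from 45 to 97 mm height; a spout lip on the +x side: grip the upper part across y. This point is on its axis, 57.5 mm above its underside; z up the pot. Stands loose
- tray_yellow: fixed open stock tray, yellow, outside 90 mm (x) by 175 mm (y), walls and one middle divider 5 mm thick and 22 mm high, floor 5 mm thick. Origin at the centre of its underside, on the counter. Two square bays side by side, each 80 mm square inside, centred at x = 0, y = -42.5 and +42.5 mm in its frame; z up. For the glass jars, one to each bay
- tray_green: fixed open stock tray, green, outside 90 mm (x) by 175 mm (y), walls and one middle divider 5 mm thick and 22 mm high, floor 5 mm thick. Origin at the centre of its underside, on the counter. Two square bays side by side, each 80 mm square inside, centred at x = 0, y = -42.5 and +42.5 mm in its frame; z up. For the pepper mills, one to each bay
- tray_blue: fixed open stock tray, blue, 90 mm by 90 mm outside, one square bay 80 mm inside, walls 5 mm thick and 22 mm high, floor 5 mm thick. Origin at the centre of its underside, on the counter. For the coffee pot, whose handle may overhang the wall either way
Mind the look-alikes: they are no part of the job. What is shaped like the part that bears mill_light_center but purple is not meant. Leave any purple look-alike of the part that bears jar_orange_center alone.

How it is judged:
By the outcome, as a careful person would: the job done as asked, in the order asked, and still so for the second after the job is handed in, with the robot touching nothing.
It also fails if it takes over 112 s, if anything falls off the work surface, if the arm or the gripper's body presses on something with over 40 N, if the wrist force passes 120 N, or if a joint passes its speed limit or range.

## Robot

A 6-joint arm with a two-finger parallel gripper is mounted at the origin on the work surface. World frame = base frame: x ahead of the robot, y to its left, z up, the work surface at z = 0. Lengths are in m, angles in rad, forces in N, time in s.
With the tool pointing down it reaches from about 0.325 to 1 m from the base axis. Payload 5.1 kg.
Tool frame: the origin (TCP) lies at the very end of the fingers, on their centre line; the grasp point (between the pads) lies 19 mm behind it (robot.tcp_to_grasp is the distance from the TCP to the grasp point, in m); z points along the fingers, y is the line along which they close (so a half turn about z gives the same grasp; the last joint's range is limited). The gripper opens to 85 mm and grips with 20 to 120 N. Pads are 22 mm wide; open, the fingers measure 114 mm over their backs; the gripper's body (76 mm by 85 mm) begins 54 mm behind the grasp point. The pads swing forward as they close: fully open they stand 13 mm farther back than shut.
Start: joints at [-1.421, 0.124, 1.65, -0, 1.367, -0.083], TCP at [0.15, -0.632, 0.231] pointing down, gripper open.
Joint ranges: [-2.61, 2.61], [-1.02, 2.33], [0.03, 2.71], [-1.35, 4.49], [0.32, 2.68], [-2.91, 2.91]. Speed limits (rad/s): [2.57, 2.57, 3.14, 3.14, 3.14, 3.14].

## Interface

Orientations are given as [roll, pitch, yaw] about the fixed x, y, z axes, in that order (R = Rz(yaw) Ry(pitch) Rx(roll)).
In Python, from workcell import robot gives the robot as it stands.
- The arm moves only by the tool servo_tool, never from a script. Its arguments are lists of equal length, an entry for each row: "angular": the turn, a rotation vector about the tool's x, y, z in rad, a list of three; "slide": the shift along the tool's x, y, z in m, a list of three; "grip": the finger opening in m, from 0 to 0.0854. In form: {"angular": [[ax, ay, az], ...], "slide": [[x, y, z], ...], "grip": [grip, ...]}. A call has 1 to 20 rows; each row shifts and turns the commanded pose from where the row before left it, along the tool's axes as they then stand; what a row does not reach is not made up. A row lasts 1/12 s, in which the tool goes at most 41.7 mm and 7.16 degrees, less where a joint would pass 70% of its speed; a pose out of reach is approached as far as the arm can. A call with a gripper value outside its range is refused whole. The fingers move at their own pace and stop on an object; "squeeze" is the grip in N (left out, the last holds). Time passes only in rows, so rows that do not move let the fingers close. It gives the time, the measured TCP pose, the force, the opening and the grip force at its end, in the units of the state.
- robot.get_state(): the state, without advancing time (a new reading comes with each control period).
- robot.snapshot(name): name is "scene" or "top" or "wrist"; returns a dict with "image" (384x512x3 uint8, red, green, blue), "vfov" (degrees; the focal length in pixels is half the picture's height over the tangent of half this angle, whatever the lens; pixels are square), "cx", "cy" (the principal point, pixels), "cam_to_world" (4x4, takes a point from camera to world coordinates). Camera axes: x right, y up, looking along -z (the intrinsics and any distortion apply to the point x, -y, -z); pixel columns grow to the right and rows downward; lengths in m; the calibration is good to about 2 mm. The wrist camera is an equidistant fisheye: a pixel r from the principal point sees the ray r / f radians off the axis. A picture is of the moment at which its call begins. There is no depth.
- robot.sign_off(): hands the job in; it is judged then, once.
Trained networks look in a picture, given as the dict that the camera call returned (one of the last four; its "shot" number tells which), for a name from the list of things; names that differ only in an ending like _2 or _b are one class to them, and where a whole thing is asked for, a point or a joint stands for the part that bears it (a point fixed in the world has none). Each returns a list of dicts, best first, with "score" (0 to 1); they miss things now and then, are a little off and sometimes report something else, mostly with a low value. They report only what shows in the picture. A call takes as long as a camera call. They do not tell look-alikes from the thing itself.
- robot.cut_out(target, picture): "region" (384x512 bool, what is visible of it) and "extent" ([left, top, right, bottom] in pixels, round what is visible of it).
The state is a dict: "time_s": time; "qpos": joint angles; "joint_vel": joint speeds; "tau": joint torques, N m; "tcp_pos": TCP position; "tcp_rot": TCP orientation; "force": force on the tool from outside, world axes, zero at the start; "ft_torque": the same for the moment, N m; "grip_width": finger opening in m; "finger_force": force on a finger pad.
Only numpy, scipy, OpenCV 4.12 (cv2) and the standard library are available. Lean on these libraries where they do the work, as an engineer would, in place of code of your own. Each camera call takes 0.05 s, during which the arm holds its last target. There are 200 camera calls.

## Working session

There is one attempt and no reset: what is moved stays moved. The work goes in short steps, Python scripts to look and compute and a tool call to move; the robot and the scene stay as the last step left them, time stands still between calls to the robot, and variables do not carry over. Pictures are saved under pics/ and viewed, at most 14 in all, crops included, and the job is handed in when it is done.

Besides the shell and the picture viewer there is one more tool, called as name(argument=value, ...), one argument or row to a line, values as JSON. servo_tool: Moves the arm, as the interface text tells. Its arguments: {"type":"object","properties":{"angular":{"type":"array","items":{"type":"array","items":{"type":"number"}}},"slide":{"type":"array","items":{"type":"array","items":{"type":"number"}}},"grip":{"type":"array","items":{"type":"number"}},"squeeze":{"type":"number"}},"required":["angular","slide","grip"]}

```bash
mkdir -p pics; ls; python3 - <<'E'
from workcell import robot
import cv2
s=robot.get_state()
print(s['time_s'],s['tcp_pos'],s['tcp_rot'],s['grip_width'])
for n in ['scene','top']:
    p=robot.snapshot(n); print(n,p['vfov'],p['cx'],p['cy'],p['cam_to_world'],[k for k in p])
    cv2.imwrite(f'pics/{n}0.png',cv2.resize(p['image'][:,:,::-1],(800,600),interpolation=cv2.INTER_CUBIC))
E
```

```text
pics
0.0 [ 0.14984747 -0.63187663  0.23006862] [-3.13954013e+00 -1.67181320e-04  2.32786544e-01] 0.08519759793846408
scene 46.06163088812085 256.35901271336576 191.74634231767683 [[-0.42880208 -0.77132646  0.47030232  0.97011771]
 [ 0.90339075 -0.36395911  0.22675742  0.23455614]
 [-0.00373318  0.52210081  0.85287561  0.97965237]
 [ 0.          0.          0.          1.        ]] ['image', 'vfov', 'cx', 'cy', 'cam_to_world', 'shot']
top 54.27881394215072 255.49055334335708 192.86418882820658 [[ 0.01207501  0.99831528 -0.05675199  0.39870157]
 [-0.9996428   0.01069881 -0.02449091 -0.01514452]
 [-0.02384247  0.05702745  0.99808788  1.04458824]
 [ 0.          0.          0.          1.        ]] ['image', 'vfov', 'cx', 'cy', 'cam_to_world', 'shot']
```

View pics/scene0.png

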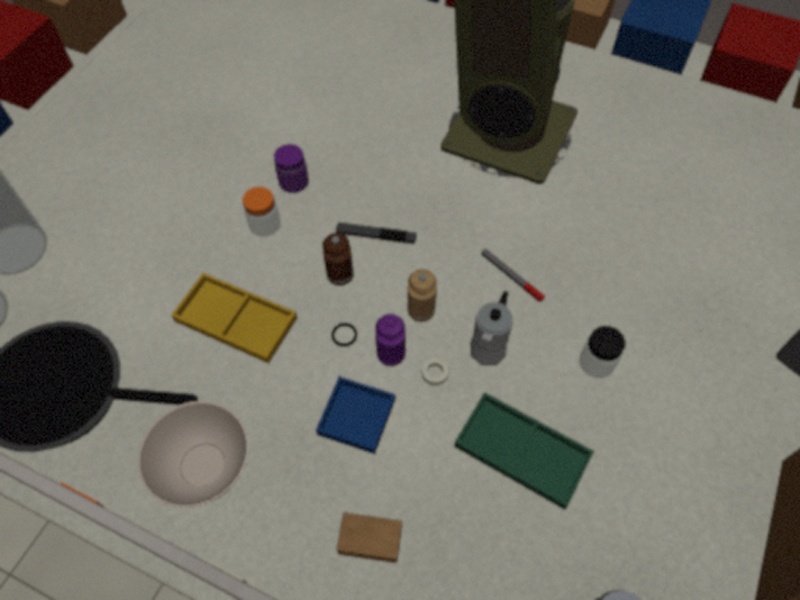

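View pics/top0.png

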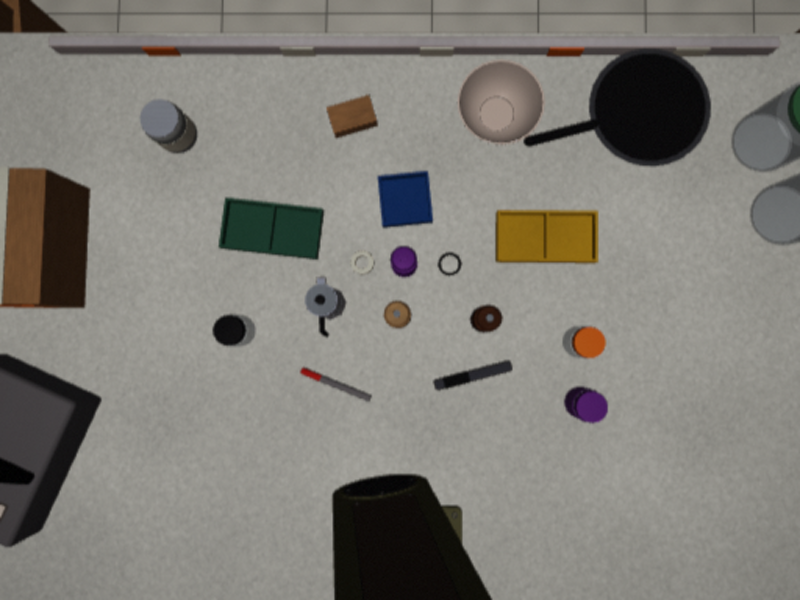

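The scene view shows every item. In the top view (800x600):

| Item | Pixels |
|---|---|
| Orange jar | (589,342) |
| Purple jar, a look-alike | (588,405) |
| Black jar | (230,330) |
| Dark mill | (487,318) |
| Pale mill | (397,314) |
| Purple mill, a look-alike | (403,262) |
| Pot, handle towards the robot | (322,300) |
| Yellow tray | (547,236) |
| Green tray | (271,228) |
| Blue tray | (405,199) |

The orange-lidded jar and the pale wood mill fit the descriptions by colour. The purple ones are not meant.

```bash
cat > h.py <<'E'
from workcell import robot
import numpy as np, cv2
from scipy.optimize import least_squares
PROF={'jar':[(0,28),(50,28),(51,26),(72,26)],'mill':[(0,23),(70,23),(78,22),(92,20),(100,5)],
 'pot':[(0,30),(46,26),(47,27),(98,27),(100,24),(115,6)]}
def proj(p,P):
    T=np.linalg.inv(p['cam_to_world']); q=P@T[:3,:3].T+T[:3,3]
    x,y,z=q[:,0],-q[:,1],-q[:,2]
    h=p['image'].shape[0]/2; f=h/np.tan(np.radians(p['vfov']/2))
    if p.get('fish'):
        r=np.hypot(x,y); k=f*np.arctan2(r,z)/np.maximum(r,1e-9)
    else: k=f/z
    return np.c_[p['cx']+k*x,p['cy']+k*y]
def unproj(p,uv,z):
    f=p['image'].shape[0]/2/np.tan(np.radians(p['vfov']/2))
    uv=np.atleast_2d(uv).astype(float); d=(uv-[p['cx'],p['cy']])/f
    if p.get('fish'):
        r=np.linalg.norm(d,axis=1); s=np.sin(r)/np.maximum(r,1e-9)
        c=np.c_[d[:,0]*s,-d[:,1]*s,-np.cos(r)]
    else: c=np.c_[d[:,0],-d[:,1],-np.ones(len(d))]
    M=p['cam_to_world']; w=c@M[:3,:3].T
    return M[:3,3]+w*((z-M[2,3])/w[:,2])[:,None]
def cloud(kind,n=48):
    a=np.linspace(0,2*np.pi,n,endpoint=False)
    return np.vstack([np.c_[r*np.cos(a),r*np.sin(a),0*a+h] for h,r in PROF[kind]])/1000
def box(uv): return np.r_[uv.min(0),uv.max(0)]
def fit(kind,obs,x0,z0=0.):
    C=cloud(kind)+[0,0,z0]
    fun=lambda v: np.concatenate([(box(proj(p,C+[v[0],v[1],0]))-[e[0],e[1],e[2],e[3]])*w for p,e,w in obs])
    s=least_squares(fun,x0,loss='soft_l1'); return s.x,np.round(fun(s.x),1)
def tray(p,lo,hi,z=.022,gate=None):
    m=cv2.inRange(cv2.cvtColor(p['image'],cv2.COLOR_RGB2HSV),lo,hi)
    n,l,st,ce=cv2.connectedComponentsWithStats(m); i=1+np.argmax(st[1:,4])
    c=max(cv2.findContours((l==i).astype(np.uint8),0,2)[0],key=cv2.contourArea)[:,0]
    w=unproj(p,c,z)[:,:2]
    return cv2.minAreaRect((w*1000).astype(np.float32))
E
python3 - <<'E'
from h import *
from h import robot
T=robot.snapshot('top');S=robot.snapshot('scene')
for nm,x in [('jar_orange_center',(.35,-.31)),('jar_black_center',(.36,.25)),('mill_dark_center',(.38,-.15)),('mill_light_center',(.39,0)),('pot_center',(.4,.1))]:
    k=nm.split('_')[0]
    for p,n in ((T,'top'),(S,'scene')):
        for r in robot.cut_out(nm,p)[:3]:
            e=np.array(r['extent']); 
            px=p['image'][r['region']].mean(0).round()
            f,res=fit(k,[(p,e,np.ones(4))],x)
            print(nm,n,round(r['score'],2),e.round(),px,'fit',f.round(4),res)
for c,lo,hi in [('yellow',(18,120,60),(32,255,255)),('green',(65,70,20),(90,255,255)),('blue',(100,120,30),(122,255,255))]:
    for p in (T,S): print(c,[np.round(v,1) for v in tray(p,lo,hi)])
im=T['image'][90:290,110:430,::-1]
cv2.imwrite('pics/crop1.png',cv2.resize(im,(800,500),interpolation=cv2.INTER_CUBIC))
E
```

```text
jar_orange_center top 0.8 [360. 247. 390. 273.] [65. 32. 81.] fit [ 0.2817 -0.3093] [ 0.5  0.9 -0.4 -0.8]
jar_orange_center top 0.77 [360. 210. 386. 228.] [146.  81.  41.] fit [ 0.3886 -0.3054] [-1.2 -1.7  1.   1.6]
jar_orange_center scene 0.62 [176.  92. 198. 125.] [65. 39. 73.] fit [ 0.2872 -0.3061] [-0.5  0.6  0.5 -0.6]
jar_black_center top 0.64 [137. 202. 164. 221.] [43. 43. 43.] fit [0.402  0.2931] [-0.7 -0.8  0.8  0.7]
jar_black_center scene 0.91 [370. 206. 400. 243.] [66. 65. 62.] fit [0.4011 0.2945] [-0.6  1.2  0.6 -1.2]
mill_dark_center top 0.73 [300. 194. 321. 212.] [51. 35. 28.] fit [ 0.4297 -0.1372] [ 0.4 -0.3 -0.3  0.3]
mill_dark_center scene 0.72 [205. 148. 227. 182.] [52. 37. 27.] fit [ 0.4266 -0.14  ] [ 0.7 -0.2 -0.8  0.3]
mill_dark_center scene 0.58 [156. 117. 179. 150.] [125.  93.  68.] fit [ 0.3927 -0.304 ] [ 0.3 -0.9 -0.3  0.9]
mill_light_center top 0.86 [249. 157. 265. 177.] [71. 34. 88.] fit [0.5258 0.0054] [-1.  -0.2  1.   0.3]
mill_light_center top 0.55 [245. 192. 266. 211.] [112.  88.  62.] fit [0.4311 0.0075] [ 1.6  0.6 -1.6 -0.6]
mill_light_center scene 0.8
[... 221 characters left out ...]
207. 402. 244.] [63. 63. 60.] fit [0.4083 0.3008] [-0.3  0.9  0.2 -1. ]
pot_center top 0.91 [195. 178. 223. 215.] [78. 81. 85.] fit [0.4557 0.1334] [  0.4   2.2  -0.5 -10.9]
pot_center scene 0.89 [304. 186. 328. 233.] [82. 82. 81.] fit [0.4417 0.1339] [-2.8  2.3  1.8 -3. ]
yellow [array([ 574.4, -247.4]), array([ 88.4, 174.9]), np.float64(0.4)]
yellow [array([ 580.2, -245.1]), array([ 94. , 180.2]), np.float64(0.1)]
green [array([585.4, 240.1]), array([174.5,  87.9]), np.float64(83.9)]
green [array([589.7, 240. ]), array([170.5,  91.7]), np.float64(84.0)]
blue [array([639.2,   2.7]), array([89.1, 86.9]), np.float64(6.4)]
blue [array([-395.4,  180.4]), array([153.2, 248.7]), np.float64(89.9)]
```

View pics/crop1.png

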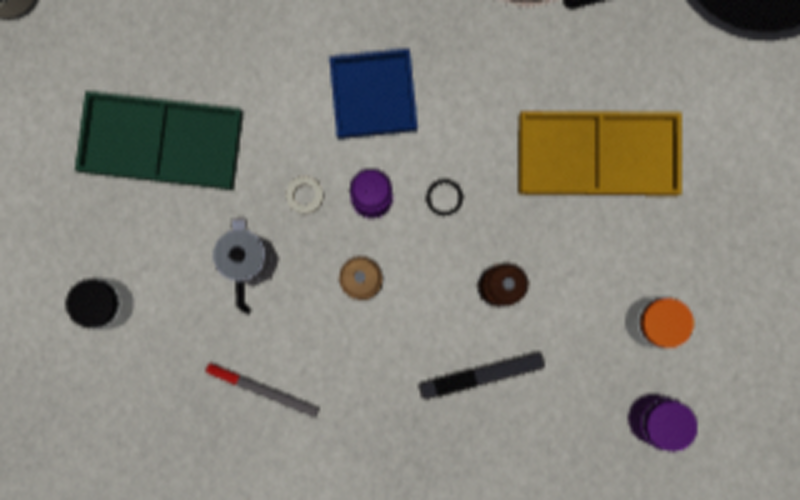

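The crop confirms it: orange-lidded jar at crop (667,323) with the purple jar at (668,424), and pale mill at (361,278) with the purple mill at (371,193). I'm moving over the orange jar with the tool yawed to 90°, so the fingers close along world x.

servo_tool(
  angular=[
    [0,0,-0.1216],
    [0,0,-0.1216],
    [0,0,-0.1216],
    [0,0,-0.1216],
    [0,0,-0.1216],
    [0,0,-0.1216],
    [0,0,-0.1216],
    [0,0,-0.1216],
    [0,0,-0.1216],
    [0,0,-0.1216],
    [0,0,-0.1216],
    [0,0,0],
    [0,0,0],
    [0,0,0],
    [0,0,0],
    [0,0,0],
    [0,0,0],
    [0,0,0],
    [0,0,0],
  ],
  slide=[
    [0,0,0],
    [0,0,0],
    [0,0,0],
    [0,0,0],
    [0,0,0],
    [0,0,0],
    [0,0,0],
    [0,0,0],
    [0,0,0],
    [0,0,0],
    [0,0,0],
    [0.032,0.024,0],
    [0.032,0.024,0],
    [0.032,0.024,0],
    [0.032,0.024,0],
    [0.032,0.024,0],
    [0.032,0.024,0],
    [0.032,0.024,0],
    [0.032,0.024,0],
  ],
  grip=[0.08,0.08,0.08,0.08,0.08,0.08,0.08,0.08,0.08,0.08,0.08,0.08,0.08,0.08,0.08,0.08,0.08,0.08,0.08],
  squeeze=40,
)

```text
time_s: 2.28
tcp_pos: [0.3428, -0.3749, 0.2316]
tcp_rot: [3.141, 0.001, 1.57]
force: [1.0, -1.8, -0.1]
grip_width: 0.0801
finger_force: 0.0
```

servo_tool(
  angular=[
    [0,0,0],
    [0,0,0],
    [0,0,0],
  ],
  slide=[
    [0.035,0.023,0],
    [0.035,0.023,0],
    [0,0,0],
  ],
  grip=[0.08,0.08,0.08],
)

```text
time_s: 2.53
tcp_pos: [0.3908, -0.3018, 0.2316]
tcp_rot: [3.14, -0.002, 1.578]
force: [-0.9, 0.8, 0.6]
grip_width: 0.08
finger_force: 0.0
```

```bash
cat >> h.py <<'E'
def look(nm,x0,out=None,z0=0.,cams=('wrist','top','scene')):
    s=robot.get_state(); print(s['time_s'],np.round(s['tcp_pos'],4))
    k=nm.split('_')[0]; obs=[]
    for n in cams:
        p=dict(robot.snapshot(n)); q=p; p=dict(p,fish=(n=='wrist'))
        if out and n==cams[0]: cv2.imwrite(f'pics/{out}.png',cv2.resize(p['image'][:,:,::-1],(800,600),interpolation=cv2.INTER_CUBIC))
        for r in robot.cut_out(nm,q):
            e=np.array(r['extent'],float); f,res=fit(k,[(p,e,np.ones(4))],x0,z0)
            if np.hypot(*(f-x0))<.05 and r['score']>.2:
                print(n,round(r['score'],2),e.round(),f.round(4),res); obs.append((p,e,np.ones(4)))
    if obs: print('ALL',fit(k,obs,x0,z0))
E
python3 - <<'E'
from h import *
look('jar_orange_center',(.389,-.306),'w1')
print(robot.tcp_to_grasp)
E
```

```text
2.5333 [ 0.3908 -0.3018  0.2316]
wrist 0.98 [228. 145. 278. 202.] [ 0.393  -0.3065] [ 0.2 -1.2 -0.2  0.9]
top 0.64 [358. 208. 386. 229.] [ 0.3907 -0.3012] [ 0.   0.1 -0.  -0.1]
scene 0.71 [156. 119. 179. 152.] [ 0.3933 -0.3044] [-0.8 -0.   0.9  0. ]
ALL (array([ 0.3927629 , -0.30538348]), array([-0. , -2.1, -0.4, -0.1,  1.6, -0.7,  1.6, -0.9, -1. , -0.3,  0.7,
       -0.3]))
0.0187
```

View pics/w1.png

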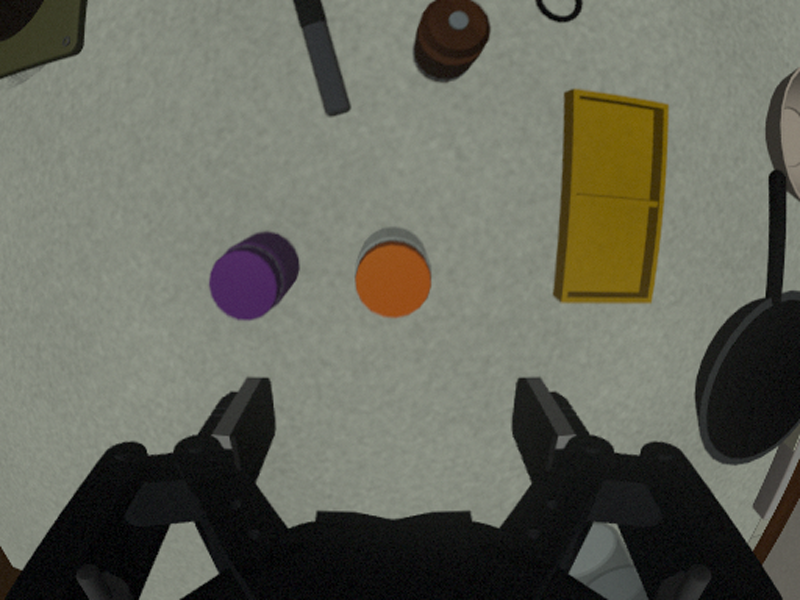

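The wrist view shows the orange jar at (393,275), between the fingers, and the purple jar clear to the left at (247,283). All three cameras put the jar at (0.3925, -0.3055). I'm descending to grip it.

servo_tool(
  angular=[
    [0,0,0],
    [0,0,0],
    [0,0,0],
    [0,0,0],
    [0,0,0],
    [0,0,0],
    [0,0,0],
    [0,0,0],
    [0,0,0],
    [0,0,0],
  ],
  slide=[
    [-0.004,0.002,0.02],
    [0,0,0.035],
    [0,0,0.035],
    [0,0,0.035],
    [0,0,0.03],
    [0,0,0.025],
    [0,0,0.02],
    [0,0,0.01],
    [0,0,0],
    [0,0,0],
  ],
  grip=[0.08,0.08,0.08,0.08,0.08,0.08,0.08,0.08,0.08,0.08],
)

```text
time_s: 3.67
tcp_pos: [0.3895, -0.3117, 0.0215]
tcp_rot: [-3.141, -0.0, 1.569]
force: [0.2, -0.4, 0.2]
grip_width: 0.0798
finger_force: 0.0
```

servo_tool(
  angular=[
    [0,0,0],
    [0,0,0],
    [0,0,0],
    [0,0,0],
    [0,0,0],
    [0,0,0],
    [0,0,0],
    [0,0,0],
    [0,0,0],
  ],
  slide=[
    [0.006,0.003,0],
    [0,0,0],
    [0,0,0],
    [0,0,0],
    [0,0,0],
    [0,0,0],
    [0,0,0],
    [0,0,0],
    [0,0,0],
  ],
  grip=[0.08,0.08,0.05,0.05,0.05,0.05,0.05,0.05,0.05],
)

```text
time_s: 4.42
tcp_pos: [0.3933, -0.3054, 0.0228]
tcp_rot: [3.141, 0.001, 1.571]
force: [-1.4, 2.3, 6.7]
grip_width: 0.0547
finger_force: 42.3
```

```bash
python3 - <<'E'
from h import *
p=dict(robot.snapshot('wrist'),fish=True); s=robot.get_state(); print(s['tcp_pos'],s['grip_width'],s['finger_force'])
cv2.imwrite('pics/w2.png',p['image'][:,:,::-1])
for z in (.022,): print([np.round(v,1) for v in tray(p,(18,120,60),(32,255,255),z)])
E
```

```text
[ 0.39336724 -0.30542909  0.02285124] 0.054494473913477476 42.25252968259156
[array([ 541. , -255.1]), array([ 82.6, 187. ]), np.float64(13.2)]
```

View pics/w2.png

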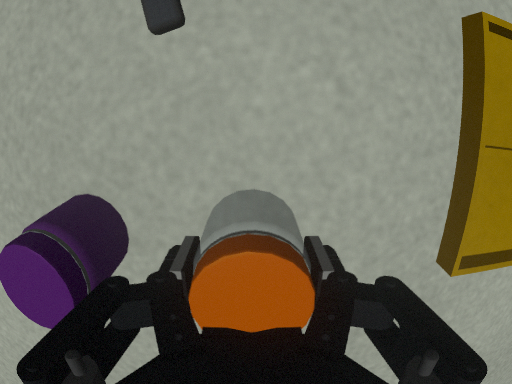

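The wrist view shows the jar upright between the pads at (252,280), with a 42 N grip. I'm lifting it and carrying it over the yellow tray's -y bay.

servo_tool(
  angular=[
    [0,0,0],
    [0,0,0],
    [0,0,0],
    [0,0,0],
    [0,0,0],
    [0,0,0],
    [0,0,0],
    [0,0,0],
    [0,0,0],
    [0,0,0],
    [0,0,0],
    [0,0,0],
    [0,0,0],
    [0,0,0],
    [0,0,0],
    [0,0,0],
  ],
  slide=[
    [0,0,-0.01],
    [0,0,-0.02],
    [0,0,-0.03],
    [0,0,-0.03],
    [0,0,-0.02],
    [0,0.01,0],
    [0.003,0.02,0],
    [0.003,0.03,0],
    [0.003,0.03,0],
    [0.003,0.03,0],
    [0.003,0.03,0],
    [0,0.02,0],
    [0,0.01,0],
    [0,0.004,0],
    [0,0,0],
    [0,0,0],
  ],
  grip=[0.05,0.05,0.05,0.05,0.05,0.05,0.05,0.05,0.05,0.05,0.05,0.05,0.05,0.05,0.05,0.05],
)

```text
time_s: 5.8
tcp_pos: [0.5758, -0.2898, 0.1305]
tcp_rot: [-3.14, -0.001, 1.57]
force: [0.4, 0.4, -1.7]
grip_width: 0.0547
finger_force: 43.1
```

```bash
python3 - <<'E'
from h import *
p=dict(robot.snapshot('wrist'),fish=True); s=robot.get_state(); print(s['tcp_pos'],s['grip_width'],s['finger_force'])
cv2.imwrite('pics/w3.png',cv2.resize(p['image'][:,:,::-1],(800,600)))
C=cloud('jar'); t=s['tcp_pos']
print('jar box',box(proj(p,C+[t[0],t[1],t[2]-.0225])))
# tray model outline: rim corners predicted
for c in [(-45,-87.5),(45,-87.5),(45,87.5),(-45,87.5)]:
    print(c,proj(p,np.array([[.577+c[0]/1000,-.248+c[1]/1000,.022]]))*800/512)
E
```

```text
[ 0.57565188 -0.2899322   0.13072218] 0.05462830186743305 43.138750973157585
jar box [185.99622096 185.41492678 315.98670048 347.46670538]
(-45, -87.5) [[320.82819575 367.53622814]]
(45, -87.5) [[469.506172   367.33775186]]
(45, 87.5) [[478.83064912  64.70797571]]
(-45, 87.5) [[311.12908434  64.7252766 ]]
```

View pics/w3.png

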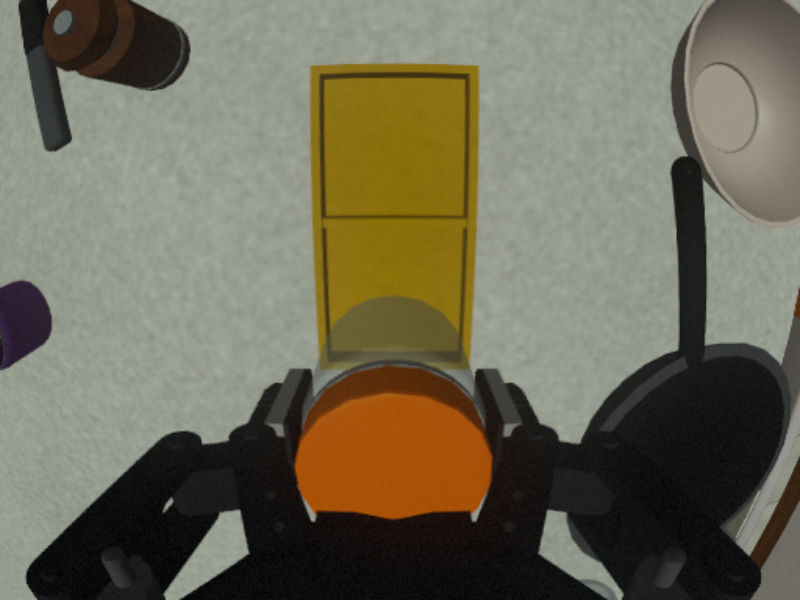

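The tray rim corners are at (312,66) and (478,66), matching my prediction for the tray at (0.577, -0.248). The jar is held level, so I'm lowering it.

servo_tool(
  angular=[
    [0,0,0],
    [0,0,0],
    [0,0,0],
    [0,0,0],
    [0,0,0],
    [0,0,0],
    [0,0,0],
    [0,0,0],
    [0,0,0],
  ],
  slide=[
    [0,0.001,0.02],
    [0,0,0.03],
    [0,0,0.025],
    [0,0,0.015],
    [0,0,0.006],
    [0,0,0.003],
    [0,0,0.002],
    [0,0,0.001],
    [0,0,0],
  ],
  grip=[0.05,0.05,0.05,0.05,0.05,0.05,0.05,0.05,0.05],
)

```text
time_s: 6.6
tcp_pos: [0.5788, -0.2906, 0.0309]
tcp_rot: [3.139, 0.001, 1.57]
force: [-0.3, 0.5, -2.4]
grip_width: 0.055
finger_force: 43.1
```

servo_tool(
  angular=[
    [0,0,0],
    [0,0,0],
    [0,0,0],
    [0,0,0],
    [0,0,0],
  ],
  slide=[
    [0,0,0.001],
    [0,0,0.001],
    [0,0,0],
    [0,0,0],
    [0,0,0],
  ],
  grip=[0.05,0.05,0.05,0.05,0.05],
)

```text
time_s: 7.02
tcp_pos: [0.5783, -0.2902, 0.028]
tcp_rot: [3.141, 0.001, 1.57]
force: [-1.4, 0.3, 0.8]
grip_width: 0.0546
finger_force: 43.3
```

The wrist force has gone from -1.7 to +0.8 N, so the jar is on the floor. I'm releasing it and rising.

servo_tool(
  angular=[
    [0,0,0],
    [0,0,0],
    [0,0,0],
    [0,0,0],
    [0,0,0],
    [0,0,0],
    [0,0,0],
    [0,0,0],
    [0,0,0],
    [0,0,0],
  ],
  slide=[
    [0,0,0.0005],
    [0,0,0],
    [0,0,0],
    [0,0,0],
    [0,0,0],
    [0,0,-0.01],
    [0,0,-0.03],
    [0,0,-0.04],
    [0,0,-0.04],
    [0,0,-0.04],
  ],
  grip=[0.06,0.065,0.07,0.075,0.08,0.08,0.08,0.08,0.08,0.08],
)

```text
time_s: 7.85
tcp_pos: [0.5775, -0.2898, 0.1891]
tcp_rot: [-3.141, -0.0, 1.57]
force: [1.0, -0.9, -0.2]
grip_width: 0.0799
finger_force: 0.0
```

servo_tool(
  angular=[
    [0,0,0],
    [0,0,0],
    [0,0,0],
    [0,0,0],
    [0,0,0],
    [0,0,0],
    [0,0,0],
    [0,0,0],
    [0,0,0],
    [0,0,0],
    [0,0,0],
    [0,0,0],
    [0,0,0],
    [0,0,0],
    [0,0,0],
    [0,0,0],
    [0,0,0],
    [0,0,0],
    [0,0,0],
  ],
  slide=[
    [0.0365,-0.011,0],
    [0.0365,-0.011,0],
    [0.0365,-0.011,0],
    [0.0365,-0.011,0],
    [0.0365,-0.011,0],
    [0.0365,-0.011,0],
    [0.0365,-0.011,0],
    [0.0365,-0.011,0],
    [0.0365,-0.011,0],
    [0.0365,-0.011,0],
    [0.0365,-0.011,0],
    [0.0365,-0.011,0],
    [0.0365,-0.011,0],
    [0.0365,-0.011,0],
    [0.0365,-0.011,0],
    [0.0365,-0.011,0],
    [0,0,0],
    [0,0,0],
    [0,0,0],
  ],
  grip=[0.08,0.08,0.08,0.08,0.08,0.08,0.08,0.08,0.08,0.08,0.08,0.08,0.08,0.08,0.08,0.08,0.08,0.08,0.08],
)

```text
time_s: 9.43
tcp_pos: [0.4021, 0.2939, 0.1873]
tcp_rot: [3.141, 0.0, 1.571]
force: [0.1, -0.1, -1.5]
grip_width: 0.08
finger_force: 0.0
```

```bash
python3 - <<'E'
from h import *
look('jar_orange_center',(.578,-.29),z0=.005,cams=('top','scene'))
look('jar_black_center',(.402,.294),'w4')
E
```

```text
9.4333 [0.4021 0.2939 0.1873]
top 0.71 [355. 135. 382. 162.] [ 0.5777 -0.2913] [-0.5  0.9  0.5 -1. ]
top 0.61 [316. 134. 381. 167.] [ 0.5776 -0.2825] [35.5  2.5 -2.5 -6.3]
scene 0.7 [119. 173. 146. 205.] [ 0.5745 -0.2915] [-0.9 -1.   1.1  0.9]
ALL (array([ 0.5761146 , -0.28972241]), array([-1.1,  1.5, -0.1, -0.5, 38.1,  3.1,  0.4, -5.8, -0.7, -0.2,  1.3,
        1.7]))
9.6333 [0.4026 0.2929 0.1869]
top 0.82 [136. 201. 164. 223.] [0.4014 0.2955] [ 0.   0.8 -0.  -0.8]
scene 0.73 [373. 205. 400. 243.] [0.3996 0.2968] [-1.8  1.2  1.5 -1.3]
ALL (array([0.40091865, 0.2957484 ]), array([-0.1,  0.9, -0.1, -0.6, -2.4,  1.5,  0.9, -1. ]))
```

View pics/w4.png

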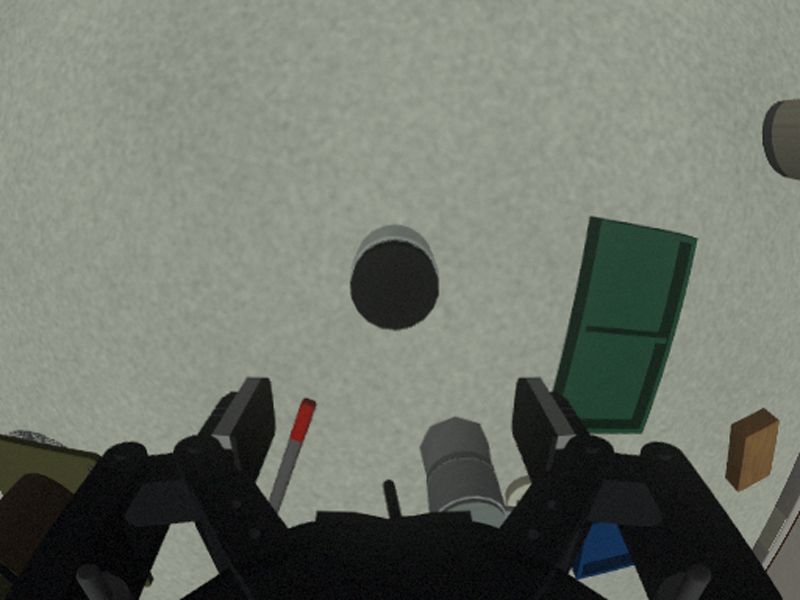

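The black jar is centred between the fingers at (394,278), and (0.4015, 0.2955) agrees across the cameras. The orange jar stands at (0.577, -0.291) in its bay. I'm descending on the black jar.

servo_tool(
  angular=[
    [0,0,0],
    [0,0,0],
    [0,0,0],
    [0,0,0],
    [0,0,0],
    [0,0,0],
    [0,0,0],
    [0,0,0],
    [0,0,0],
  ],
  slide=[
    [0.002,0,0.02],
    [0,0,0.035],
    [0,0,0.035],
    [0,0,0.03],
    [0,0,0.025],
    [0,0,0.013],
    [0,0,0.006],
    [0,0,0],
    [0,0,0],
  ],
  grip=[0.08,0.08,0.08,0.08,0.08,0.08,0.08,0.08,0.08],
)

```text
time_s: 10.68
tcp_pos: [0.4026, 0.2963, 0.0235]
tcp_rot: [3.141, -0.0, 1.57]
force: [0.9, -0.4, 0.1]
grip_width: 0.0803
finger_force: 0.0
```

servo_tool(
  angular=[
    [0,0,0],
    [0,0,0],
    [0,0,0],
    [0,0,0],
    [0,0,0],
    [0,0,0],
    [0,0,0],
    [0,0,0],
    [0,0,0],
    [0,0,0],
    [0,0,0],
    [0,0,0],
    [0,0,0],
    [0,0,0],
  ],
  slide=[
    [0,-0.001,0.001],
    [0,0,0],
    [0,0,0],
    [0,0,0],
    [0,0,0],
    [0,0,0],
    [0,0,-0.01],
    [0,0,-0.02],
    [0,0,-0.03],
    [0,0,-0.03],
    [0,0,-0.03],
    [0,0,-0.03],
    [0,0,-0.02],
    [0,0,0],
  ],
  grip=[0.05,0.05,0.05,0.05,0.05,0.05,0.05,0.05,0.05,0.05,0.05,0.05,0.05,0.05],
)

```text
time_s: 11.85
tcp_pos: [0.4033, 0.2975, 0.1978]
tcp_rot: [3.133, -0.005, 1.571]
force: [1.3, 0.1, -1.4]
grip_width: 0.0546
finger_force: 43.2
```

servo_tool(
  angular=[
    [0,0,0],
    [0,0,0],
    [0,0,0],
    [0,0,0],
    [0,0,0],
    [0,0,0],
    [0,0,0],
    [0,0,0],
    [0,0,0],
    [0,0,0],
    [0,0,0],
    [0,0,0],
    [0,0,0],
    [0,0,0],
    [0,0,0],
    [0,0,0],
    [0,0,0],
    [0,0,0],
    [0,0,0],
    [0,0,0],
  ],
  slide=[
    [-0.01,0.004,0],
    [-0.03,0.0105,0],
    [-0.03,0.0105,0],
    [-0.03,0.0105,0],
    [-0.03,0.0105,0],
    [-0.03,0.0105,0],
    [-0.03,0.0105,0],
    [-0.03,0.0105,0],
    [-0.03,0.0105,0],
    [-0.03,0.0105,0],
    [-0.03,0.0105,0],
    [-0.03,0.0105,0],
    [-0.03,0.0105,0],
    [-0.03,0.0105,0],
    [-0.03,0.0105,0],
    [-0.03,0.0105,0],
    [-0.03,0.0105,0],
    [-0.01,0.004,0],
    [0,0,0],
    [0,0,0],
  ],
  grip=[0.05,0.05,0.05,0.05,0.05,0.05,0.05,0.05,0.05,0.05,0.05,0.05,0.05,0.05,0.05,0.05,0.05,0.05,0.05,0.05],
)

```text
time_s: 13.52
tcp_pos: [0.5753, -0.204, 0.189]
tcp_rot: [-3.137, -0.002, 1.569]
force: [0.5, 0.3, -2.4]
grip_width: 0.0541
finger_force: 43.1
```

servo_tool(
  angular=[
    [0,0,0],
    [0,0,0],
    [0,0,0],
    [0,0,0],
    [0,0,0],
    [0,0,0],
    [0,0,0],
    [0,0,0],
    [0,0,0],
    [0,0,0],
  ],
  slide=[
    [-0.001,0.002,0.02],
    [0,0,0.035],
    [0,0,0.035],
    [0,0,0.03],
    [0,0,0.02],
    [0,0,0.01],
    [0,0,0.005],
    [0,0,0.003],
    [0,0,0],
    [0,0,0],
  ],
  grip=[0.05,0.05,0.05,0.05,0.05,0.05,0.05,0.05,0.05,0.05],
)

```text
time_s: 14.35
tcp_pos: [0.58, -0.2053, 0.0356]
tcp_rot: [3.139, 0.001, 1.571]
force: [-0.8, -0.0, -2.9]
grip_width: 0.0545
finger_force: 43.1
```

servo_tool(
  angular=[
    [0,0,0],
    [0,0,0],
    [0,0,0],
    [0,0,0],
    [0,0,0],
    [0,0,0],
  ],
  slide=[
    [0,-0.002,0.002],
    [0,0,0.002],
    [0,0,0.001],
    [0,0,0.001],
    [0,0,0],
    [0,0,0],
  ],
  grip=[0.05,0.05,0.05,0.05,0.05,0.05],
)

```text
time_s: 14.85
tcp_pos: [0.577, -0.2052, 0.0288]
tcp_rot: [3.142, 0.0, 1.57]
force: [-2.8, 0.5, 5.9]
grip_width: 0.0544
finger_force: 43.8
```

The wrist force reads 5.9 N upward, so the jar is seated. I'm releasing it, rising, and heading over the dark mill.

servo_tool(
  angular=[
    [0,0,0],
    [0,0,0],
    [0,0,0],
    [0,0,0],
    [0,0,0],
    [0,0,0],
    [0,0,0],
    [0,0,0],
    [0,0,0],
    [0,0,0],
    [0,0,0],
    [0,0,0],
    [0,0,0],
    [0,0,0],
    [0,0,0],
    [0,0,0],
    [0,0,0],
    [0,0,0],
  ],
  slide=[
    [0,0,-0.0005],
    [0,0,0],
    [0,0,0],
    [0,0,0],
    [0,0,0],
    [0,0,-0.01],
    [0,0,-0.03],
    [0,0,-0.04],
    [0,0,-0.04],
    [0,0,-0.04],
    [0.013,-0.03,0],
    [0.013,-0.03,0],
    [0.013,-0.03,0],
    [0.013,-0.03,0],
    [0.013,-0.029,0],
    [0,0,0],
    [0,0,0],
    [0,0,0],
  ],
  grip=[0.06,0.065,0.07,0.075,0.08,0.08,0.08,0.08,0.08,0.08,0.075,0.07,0.07,0.07,0.07,0.07,0.07,0.07],
)

```text
time_s: 16.35
tcp_pos: [0.4286, -0.1402, 0.1894]
tcp_rot: [3.139, 0.001, 1.57]
force: [-0.0, -0.3, 0.0]
grip_width: 0.0702
finger_force: 0.0
```

```bash
python3 - <<'E'
from h import *
look('jar_black_center',(.577,-.206),z0=.005,cams=('top','scene'))
look('mill_dark_center',(.428,-.1385),'w5')
E
```

```text
16.35 [ 0.4286 -0.1402  0.1894]
top 0.59 [326. 137. 349. 161.] [ 0.5763 -0.209 ] [-1.5 -0.3  1.2  0.3]
scene 0.57 [150. 185. 176. 221.] [ 0.576  -0.2044] [-1.3  0.7  1.6 -0.8]
ALL (array([ 0.57632761, -0.20686343]), array([-2.3, -0.3,  0.4,  0.3, -2.3,  0.5,  0.7, -1.1]))
16.55 [ 0.4288 -0.1404  0.1886]
wrist 0.55 [228. 147. 282. 213.] [ 0.4319 -0.1387] [ 1.8  0.3 -1.9 -0.3]
ALL (array([ 0.43191342, -0.13871908]), array([ 1.8,  0.3, -1.9, -0.3]))
```

View pics/w5.png

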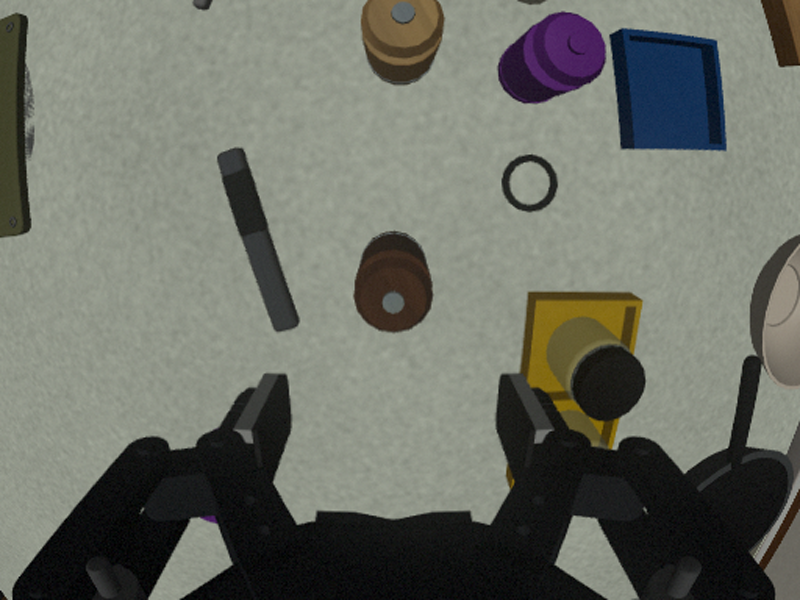

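The dark mill is centred at (393,282) between the fingers. The black jar stands in its bay at (608,380). I'm descending on the mill.

servo_tool(
  angular=[
    [0,0,0],
    [0,0,0],
    [0,0,0],
    [0,0,0],
    [0,0,0],
    [0,0,0],
    [0,0,0],
    [0,0,0],
    [0,0,0],
  ],
  slide=[
    [0.0015,0,0.02],
    [0,0,0.035],
    [0,0,0.035],
    [0,0,0.03],
    [0,0,0.02],
    [0,0,0.012],
    [0,0,0.005],
    [0,0,0],
    [0,0,0],
  ],
  grip=[0.07,0.07,0.07,0.07,0.07,0.07,0.07,0.07,0.07],
)

```text
time_s: 17.6
tcp_pos: [0.4284, -0.1387, 0.0319]
tcp_rot: [3.141, 0.0, 1.57]
force: [0.8, 0.5, -0.1]
grip_width: 0.0702
finger_force: 0.0
```

servo_tool(
  angular=[
    [0,0,0],
    [0,0,0],
    [0,0,0],
    [0,0,0],
    [0,0,0],
    [0,0,0],
    [0,0,0],
    [0,0,0],
    [0,0,0],
    [0,0,0],
    [0,0,0],
    [0,0,0],
    [0,0,0],
    [0,0,0],
  ],
  slide=[
    [0,0,0],
    [0,0,0],
    [0,0,0],
    [0,0,0],
    [0,0,0],
    [0,0,0],
    [0,0,-0.01],
    [0,0,-0.02],
    [0,0,-0.03],
    [0,0,-0.03],
    [0,0,-0.03],
    [0,0,-0.03],
    [0,0,-0.02],
    [0,0,0],
  ],
  grip=[0.04,0.04,0.04,0.04,0.04,0.04,0.04,0.04,0.04,0.04,0.04,0.04,0.04,0.04],
)

```text
time_s: 18.77
tcp_pos: [0.4304, -0.1395, 0.2075]
tcp_rot: [3.132, 0.004, 1.57]
force: [0.3, -0.6, -0.8]
grip_width: 0.0453
finger_force: 41.2
```

servo_tool(
  angular=[
    [0,0,0],
    [0,0,0],
    [0,0,0],
    [0,0,0],
    [0,0,0],
    [0,0,0],
    [0,0,0],
    [0,0,0],
    [0,0,0],
    [0,0,0],
    [0,0,0],
    [0,0,0],
    [0,0,0],
    [0,0,0],
    [0,0,0],
    [0,0,0],
    [0,0,0],
    [0,0,0],
  ],
  slide=[
    [0.0085,0.0036,0],
    [0.029,0.0112,0],
    [0.029,0.0112,0],
    [0.029,0.0112,0],
    [0.029,0.0112,0],
    [0.029,0.0112,0],
    [0.029,0.0112,0],
    [0.029,0.0112,0],
    [0.029,0.0112,0],
    [0.029,0.0112,0],
    [0.029,0.0112,0],
    [0.029,0.0112,0],
    [0.029,0.0112,0],
    [0.029,0.0112,0],
    [0.029,0.0112,0],
    [0.0085,0.0036,0],
    [0,0,0],
    [0,0,0],
  ],
  grip=[0.04,0.04,0.04,0.04,0.04,0.04,0.04,0.04,0.04,0.04,0.04,0.04,0.04,0.04,0.04,0.04,0.04,0.04],
)

```text
time_s: 20.27
tcp_pos: [0.5907, 0.2844, 0.1989]
tcp_rot: [-3.138, 0.002, 1.571]
force: [-0.2, -0.8, -1.2]
grip_width: 0.0454
finger_force: 41.3
```

```bash
python3 - <<'E'
from h import *
p=dict(robot.snapshot('wrist'),fish=True); s=robot.get_state(); print(s['tcp_pos'],s['grip_width'],s['finger_force'])
im=cv2.resize(p['image'][:,:,::-1],(800,600))
a=np.radians(-6.1);R=np.array([[np.cos(a),-np.sin(a)],[np.sin(a),np.cos(a)]])
for c in [(-45,-87.5),(45,-87.5),(45,87.5),(-45,87.5),(45,0),(-45,0)]:
    w=R@(np.array(c)/1000)+[.588,.242]
    q=proj(p,np.array([[*w,.022]]))[0]*1.5625
    cv2.circle(im,tuple(int(v) for v in q),3,(0,0,255),-1)
cv2.imwrite('pics/w6.png',im)
E
```

```text
[0.59087635 0.28371927 0.19947452] 0.04512843389339685 41.28468990325928
```

View pics/w6.png

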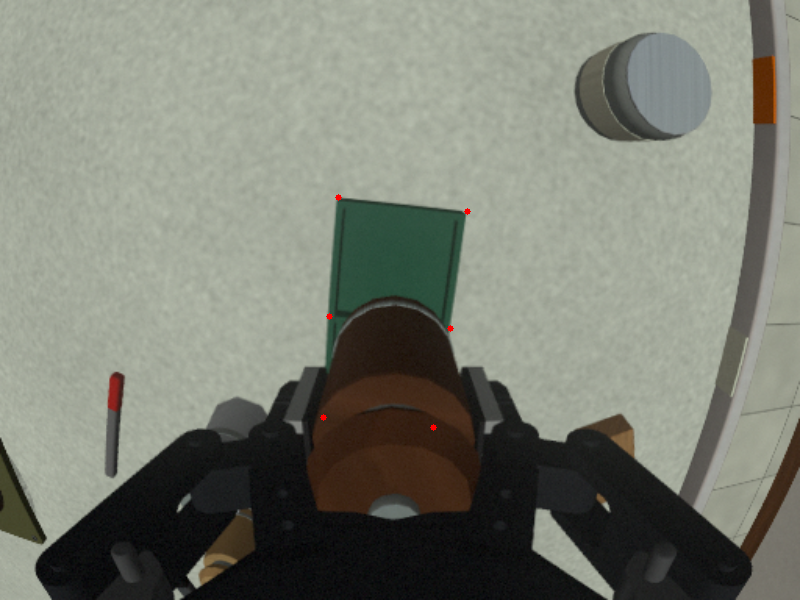

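The predicted rim dots sit on the green tray's corners at (338,198) and (467,212), so the tray pose is good. I'm lowering the dark mill into the +y bay.

servo_tool(
  angular=[
    [0,0,0],
    [0,0,0],
    [0,0,0],
    [0,0,0],
    [0,0,0],
    [0,0,0],
    [0,0,0],
    [0,0,0],
    [0,0,0],
    [0,0,0],
    [0,0,0],
  ],
  slide=[
    [0,0.001,0.02],
    [0,0,0.035],
    [0,0,0.035],
    [0,0,0.03],
    [0,0,0.02],
    [0,0,0.01],
    [0,0,0.006],
    [0,0,0.004],
    [0,0,0],
    [0,0,0],
    [0,0,0],
  ],
  grip=[0.04,0.04,0.04,0.04,0.04,0.04,0.04,0.04,0.04,0.04,0.04],
)

```text
time_s: 21.23
tcp_pos: [0.5943, 0.2849, 0.0433]
tcp_rot: [3.139, -0.001, 1.57]
force: [-0.1, -0.4, -0.4]
grip_width: 0.0452
finger_force: 41.3
```

servo_tool(
  angular=[
    [0,0,0],
    [0,0,0],
    [0,0,0],
    [0,0,0],
    [0,0,0],
  ],
  slide=[
    [0,-0.001,0.002],
    [0,0,0.001],
    [0,0,0.001],
    [0,0,0],
    [0,0,0],
  ],
  grip=[0.04,0.04,0.04,0.04,0.04],
)

```text
time_s: 21.65
tcp_pos: [0.5923, 0.2848, 0.0381]
tcp_rot: [3.141, -0.0, 1.571]
force: [-1.2, -0.2, 4.3]
grip_width: 0.0452
finger_force: 41.3
```

The mill is seated at 4.3 N. I'm releasing it, rising, and heading over the pale mill.

servo_tool(
  angular=[
    [0,0,0],
    [0,0,0],
    [0,0,0],
    [0,0,0],
    [0,0,0],
    [0,0,0],
    [0,0,0],
    [0,0,0],
    [0,0,0],
    [0,0,0],
    [0,0,0],
    [0,0,0],
    [0,0,0],
    [0,0,0],
    [0,0,0],
    [0,0,0],
    [0,0,0],
    [0,0,0],
    [0,0,0],
    [0,0,0],
  ],
  slide=[
    [0,0,-0.0005],
    [0,0,0],
    [0,0,0],
    [0,0,0],
    [0,0,0],
    [0,0,-0.01],
    [0,0,-0.03],
    [0,0,-0.04],
    [0,0,-0.04],
    [0,0,-0.035],
    [-0.0345,-0.02,0],
    [-0.0345,-0.02,0],
    [-0.0345,-0.02,0],
    [-0.0345,-0.02,0],
    [-0.0345,-0.02,0],
    [-0.0345,-0.02,0],
    [-0.0345,-0.02,0],
    [-0.0345,-0.02,0],
    [0,0,0],
    [0,0,0],
  ],
  grip=[0.05,0.055,0.06,0.065,0.07,0.07,0.07,0.07,0.07,0.07,0.07,0.07,0.07,0.07,0.07,0.07,0.07,0.07,0.07,0.07],
)

```text
time_s: 23.32
tcp_pos: [0.4316, 0.0072, 0.1937]
tcp_rot: [3.139, -0.0, 1.567]
force: [1.2, 0.4, -0.1]
grip_width: 0.0698
finger_force: 0.0
```

```bash
python3 - <<'E'
from h import *
look('mill_dark_center',(.5925,.284),z0=.005,cams=('top','scene'))
look('mill_light_center',(.431,.009),'w7')
E
```

```text
23.3167 [0.4316 0.0072 0.1937]
top 0.56 [141. 132. 168. 154.] [0.5874 0.2829] [ 0.4 -0.2 -0.4  0.2]
scene 0.88 [343. 275. 369. 310.] [0.5938 0.2863] [-1.2  0.4  1.  -0.4]
ALL (array([0.59139362, 0.28483432]), array([-0.3, -1.7, -1.1, -1.2, -1.4, -0.9,  0.7, -1.7]))
23.5167 [0.4325 0.0094 0.1933]
wrist 0.64 [227. 149. 277. 210.] [0.4333 0.0115] [ 0.5 -2.6 -0.5  1.1]
scene 0.74 [261. 170. 281. 207.] [0.432  0.0139] [ 0.3  1.3 -0.2 -1.3]
ALL (array([0.43320781, 0.01219249]), array([ 0.3, -3.2, -0.6,  0.4, -0.6,  1.4, -1.1, -1.1]))
```

View pics/w7.png

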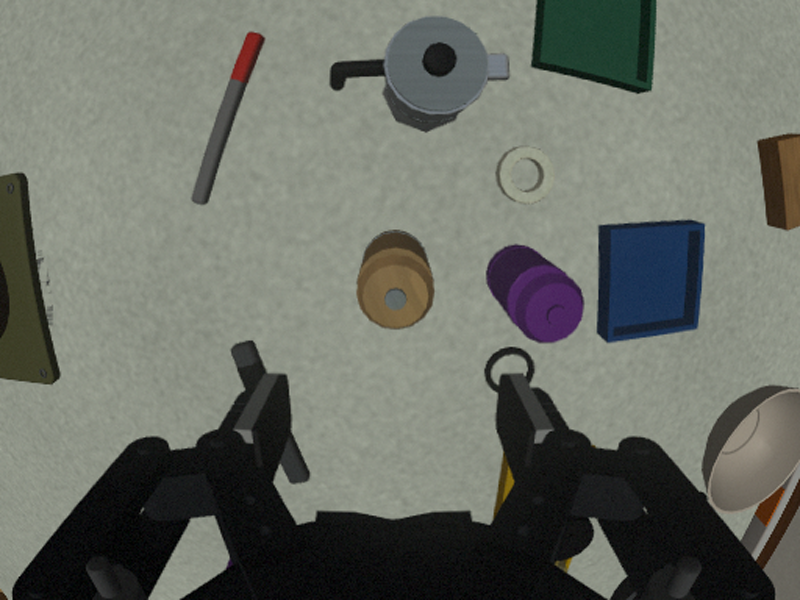

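The pale wood mill is at (395,280), and the purple look-alike at (540,295) stays clear of the fingers. The pot's handle points to -x and its spout to +x. I'm descending on the pale mill.

servo_tool(
  angular=[
    [0,0,0],
    [0,0,0],
    [0,0,0],
    [0,0,0],
    [0,0,0],
    [0,0,0],
    [0,0,0],
    [0,0,0],
    [0,0,0],
  ],
  slide=[
    [0.002,0.001,0.02],
    [0,0,0.035],
    [0,0,0.035],
    [0,0,0.03],
    [0,0,0.023],
    [0,0,0.012],
    [0,0,0.005],
    [0,0,0],
    [0,0,0],
  ],
  grip=[0.07,0.07,0.07,0.07,0.07,0.07,0.07,0.07,0.07],
)

```text
time_s: 24.57
tcp_pos: [0.4336, 0.0106, 0.0334]
tcp_rot: [3.141, 0.0, 1.571]
force: [0.2, 0.0, 0.4]
grip_width: 0.0701
finger_force: 0.0
```

servo_tool(
  angular=[
    [0,0,0],
    [0,0,0],
    [0,0,0],
    [0,0,0],
    [0,0,0],
    [0,0,0],
    [0,0,0],
    [0,0,0],
    [0,0,0],
    [0,0,0],
    [0,0,0],
    [0,0,0],
    [0,0,0],
    [0,0,0],
    [0,0,0],
  ],
  slide=[
    [0.001,0,0.001],
    [0,0,0],
    [0,0,0],
    [0,0,0],
    [0,0,0],
    [0,0,0],
    [0,0,-0.01],
    [0,0,-0.02],
    [0,0,-0.03],
    [0,0,-0.03],
    [0,0,-0.03],
    [0,0,-0.03],
    [0,0,-0.02],
    [0,0,0],
    [0,0,0],
  ],
  grip=[0.04,0.04,0.04,0.04,0.04,0.04,0.04,0.04,0.04,0.04,0.04,0.04,0.04,0.04,0.04],
)

```text
time_s: 25.82
tcp_pos: [0.4334, 0.0115, 0.2031]
tcp_rot: [3.139, 0.0, 1.57]
force: [0.5, 0.3, -1.0]
grip_width: 0.0455
finger_force: 41.2
```

servo_tool(
  angular=[
    [0,0,0],
    [0,0,0],
    [0,0,0],
    [0,0,0],
    [0,0,0],
    [0,0,0],
    [0,0,0],
    [0,0,0],
    [0,0,0],
    [0,0,0],
    [0,0,0],
    [0,0,0],
    [0,0,0],
    [0,0,0],
    [0,0,0],
  ],
  slide=[
    [0.006,0.005,0],
    [0.022,0.0175,0],
    [0.022,0.0175,0],
    [0.022,0.0175,0],
    [0.022,0.0175,0],
    [0.022,0.0175,0],
    [0.022,0.0175,0],
    [0.022,0.0175,0],
    [0.022,0.0175,0],
    [0.006,0.005,0],
    [0,0,0.02],
    [0,0,0.03],
    [0,0,0.02],
    [0,0,0],
    [0,0,0],
  ],
  grip=[0.04,0.04,0.04,0.04,0.04,0.04,0.04,0.04,0.04,0.04,0.04,0.04,0.04,0.04,0.04],
)

```text
time_s: 27.07
tcp_pos: [0.5808, 0.199, 0.1285]
tcp_rot: [-3.135, 0.002, 1.57]
force: [0.2, 0.5, -0.7]
grip_width: 0.045
finger_force: 41.3
```

servo_tool(
  angular=[
    [0,0,0],
    [0,0,0],
    [0,0,0],
    [0,0,0],
    [0,0,0],
    [0,0,0],
    [0,0,0],
    [0,0,0],
    [0,0,0],
  ],
  slide=[
    [0,0.001,0.02],
    [0,0,0.03],
    [0,0,0.02],
    [0,0,0.01],
    [0,0,0.006],
    [0,0,0.004],
    [0,0,0],
    [0,0,0],
    [0,0,0],
  ],
  grip=[0.04,0.04,0.04,0.04,0.04,0.04,0.04,0.04,0.04],
)

```text
time_s: 27.82
tcp_pos: [0.5852, 0.1998, 0.0435]
tcp_rot: [3.139, -0.001, 1.57]
force: [0.6, -0.0, -0.0]
grip_width: 0.0449
finger_force: 41.3
```

servo_tool(
  angular=[
    [0,0,0],
    [0,0,0],
    [0,0,0],
    [0,0,0],
    [0,0,0],
  ],
  slide=[
    [0,-0.001,0.002],
    [0,0,0.001],
    [0,0,0.001],
    [0,0,0],
    [0,0,0],
  ],
  grip=[0.04,0.04,0.04,0.04,0.04],
)

```text
time_s: 28.23
tcp_pos: [0.5832, 0.1996, 0.0384]
tcp_rot: [3.141, -0.0, 1.57]
force: [-1.0, -0.5, 3.4]
grip_width: 0.0454
finger_force: 41.3
```

The second mill is seated at 3.4 N. I'm releasing it, rising, and moving over the pot.

servo_tool(
  angular=[
    [0,0,0],
    [0,0,0],
    [0,0,0],
    [0,0,0],
    [0,0,0],
    [0,0,0],
    [0,0,0],
    [0,0,0],
    [0,0,0],
    [0,0,0],
    [0,0,0],
    [0,0,0],
    [0,0,0],
    [0,0,0],
    [0,0,0],
    [0,0,0],
    [0,0,0],
    [0,0,0],
    [0,0,0],
  ],
  slide=[
    [0,0,-0.0005],
    [0,0,0],
    [0,0,0],
    [0,0,0],
    [0,0,0],
    [0,0,-0.01],
    [0,0,-0.03],
    [0,0,-0.04],
    [0,0,-0.04],
    [0,0,-0.04],
    [-0.013,-0.0275,0],
    [-0.013,-0.0275,0],
    [-0.013,-0.0275,0],
    [-0.013,-0.0275,0],
    [-0.013,-0.0275,0],
    [0,0,0],
    [0,0,0],
    [0,0,0],
    [0,0,0],
  ],
  grip=[0.05,0.055,0.06,0.065,0.07,0.07,0.07,0.07,0.07,0.07,0.07,0.075,0.08,0.08,0.08,0.08,0.08,0.08,0.08],
)

```text
time_s: 29.82
tcp_pos: [0.4465, 0.1349, 0.1992]
tcp_rot: [3.14, -0.0, 1.57]
force: [0.7, -0.3, 0.9]
grip_width: 0.0798
finger_force: 0.0
```

```bash
cat >> h.py <<'E'
E
python3 - <<'E'
from h import *
import pickle
p=dict(robot.snapshot('wrist'),fish=True); pickle.dump(p,open('pot.pkl','wb'))
s=robot.get_state(); print(s['tcp_pos'])
cv2.imwrite('pics/w8.png',cv2.resize(p['image'][:,:,::-1],(800,600),interpolation=cv2.INTER_CUBIC))
look('mill_light_center',(.5835,.2),z0=.005,cams=('top','scene'))
E
```

```text
[0.44649662 0.13491526 0.1988929 ]
29.8667 [0.4465 0.1349 0.1989]
top 0.6 [173. 136. 197. 154.] [0.582  0.2008] [ 0.2 -1.5 -0.2  2.1]
scene 0.9 [311. 254. 334. 289.] [0.5797 0.2041] [-1.1  0.6  0.9 -0.6]
ALL (array([0.58035944, 0.20236556]), array([-0.4, -0.9, -0.8,  2.6, -1.9,  0.5,  0. , -0.7]))
```

View pics/w8.png

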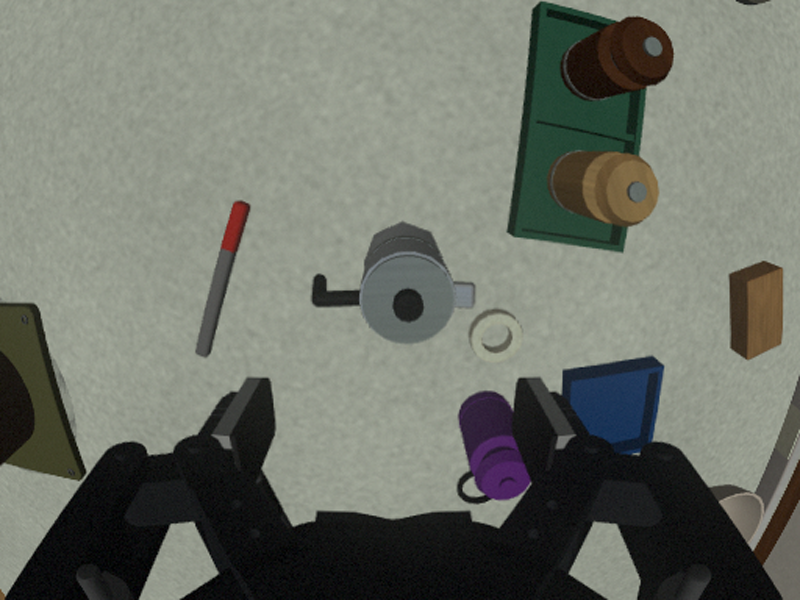

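```bash
python3 - <<'E'
from h import *
import pickle
p=pickle.load(open('pot.pkl','rb'))
k=1.5625
print('lid',unproj(p,(407/k,297/k),.098),'knob',unproj(p,(408/k,305/k),.113))
h=unproj(p,(345/k,297/k),.09);s=unproj(p,(463/k,295/k),.09);print('handle,spout',h,s,'yaw',np.degrees(np.arctan2(*(s-h)[0,1::-1])))
d=lambda w:proj(p,cloud('pot')+[w[0],w[1],0])*k
f=least_squares(lambda w:box(d(w))-[360,222,454,343],[.45,.134]);print(f.x,f.fun)
E
```

```text
lid [[0.4544949  0.13586907 0.098     ]] knob [[0.45454837 0.13608508 0.113     ]]
handle,spout [[0.41939325 0.13350046 0.09      ]] [[0.48688747 0.13459026 0.09      ]] yaw 0.9250476275937641
[0.45460112 0.13489171] [-1.70578024 -0.94882242  1.73303035  0.90171569]
```

The pot's lid centre is at (407,297), handle to the left (-x) and spout to the right. That puts the pot at (0.4545, 0.1355) with yaw about 1°. Both mills stand in the green bays. I'm turning the tool to yaw 0 so the fingers close across the pot's y.

servo_tool(
  angular=[
    [0,0,0.1208],
    [0,0,0.1208],
    [0,0,0.1208],
    [0,0,0.1208],
    [0,0,0.1208],
    [0,0,0.1208],
    [0,0,0.1208],
    [0,0,0.1208],
    [0,0,0.1208],
    [0,0,0.1208],
    [0,0,0.1208],
    [0,0,0.1208],
    [0,0,0.1208],
    [0,0,0],
    [0,0,0],
    [0,0,0],
  ],
  slide=[
    [0,0,0],
    [0,0,0],
    [0,0,0],
    [0,0,0],
    [0,0,0],
    [0,0,0],
    [0,0,0],
    [0,0,0],
    [0,0,0],
    [0,0,0],
    [0,0,0],
    [0,0,0],
    [0,0,0],
    [0.008,-0.001,0],
    [0,0,0],
    [0,0,0],
  ],
  grip=[0.08,0.08,0.08,0.08,0.08,0.08,0.08,0.08,0.08,0.08,0.08,0.08,0.08,0.08,0.08,0.08],
)

```text
time_s: 31.4
tcp_pos: [0.454, 0.1357, 0.1983]
tcp_rot: [3.142, 0.0, 0.003]
force: [0.7, 0.8, 0.2]
grip_width: 0.08
finger_force: 0.0
```

Aligned. I'm descending 0.145 m.

servo_tool(
  angular=[
    [0,0,0],
    [0,0,0],
    [0,0,0],
    [0,0,0],
    [0,0,0],
    [0,0,0],
    [0,0,0],
    [0,0,0],
    [0,0,0],
  ],
  slide=[
    [0,0,0.02],
    [0,0,0.03],
    [0,0,0.035],
    [0,0,0.03],
    [0,0,0.018],
    [0,0,0.008],
    [0,0,0.003],
    [0,0,0],
    [0,0,0],
  ],
  grip=[0.08,0.08,0.08,0.08,0.08,0.08,0.08,0.08,0.08],
)

```text
time_s: 32.15
tcp_pos: [0.4548, 0.1358, 0.0558]
tcp_rot: [-3.141, -0.003, 0.001]
force: [0.3, 0.2, 0.5]
grip_width: 0.0799
finger_force: 0.0
```

servo_tool(
  angular=[
    [0,0,0],
    [0,0,0],
    [0,0,0],
    [0,0,0],
    [0,0,0],
    [0,0,0],
    [0,0,0],
    [0,0,0],
  ],
  slide=[
    [0,0,0],
    [0,0,0],
    [0,0,0],
    [0,0,0],
    [0,0,0],
    [0,0,0],
    [0,0,0],
    [0,0,0],
  ],
  grip=[0.075,0.07,0.065,0.06,0.055,0.048,0.048,0.048],
  squeeze=50,
)

```text
time_s: 32.82
tcp_pos: [0.454, 0.1358, 0.0549]
tcp_rot: [-3.141, -0.001, -0.0]
force: [0.0, 2.1, 4.1]
grip_width: 0.0529
finger_force: 52.7
```

servo_tool(
  angular=[
    [0,0,0],
    [0,0,0],
    [0,0,0],
    [0,0,0],
    [0,0,0],
    [0,0,0],
    [0,0,0],
    [0,0,0],
    [0,0,0],
    [0,0,0],
    [0,0,0],
    [0,0,0],
    [0,0,0],
    [0,0,0],
    [0,0,0],
    [0,0,0],
    [0,0,0],
    [0,0,0],
    [0,0,0],
    [0,0,0],
  ],
  slide=[
    [0,0,-0.01],
    [0,0,-0.02],
    [0,0,-0.03],
    [0,0,-0.03],
    [0,0,-0.03],
    [0,0,-0.02],
    [0,0,-0.01],
    [0,0,0],
    [0.007,0.005,0],
    [0.0215,0.0152,0],
    [0.0215,0.0152,0],
    [0.0215,0.0152,0],
    [0.0215,0.0152,0],
    [0.0215,0.0152,0],
    [0.0215,0.0152,0],
    [0.0215,0.0152,0],
    [0.0215,0.0152,0],
    [0.007,0.005,0],
    [0,0,0],
    [0,0,0],
  ],
  grip=[0.048,0.048,0.048,0.048,0.048,0.048,0.048,0.048,0.048,0.048,0.048,0.048,0.048,0.048,0.048,0.048,0.048,0.048,0.048,0.048],
)

```text
time_s: 34.48
tcp_pos: [0.6383, 0.0037, 0.2014]
tcp_rot: [-3.141, 0.005, -0.001]
force: [-0.5, 1.3, -2.9]
grip_width: 0.0528
finger_force: 53.4
```

```bash
python3 - <<'E'
from h import *
p=dict(robot.snapshot('wrist'),fish=True); s=robot.get_state(); print(s['tcp_pos'],s['grip_width'],s['finger_force'])
im=cv2.resize(p['image'][:,:,::-1],(800,600))
a=np.radians(6.4);R=np.array([[np.cos(a),-np.sin(a)],[np.sin(a),np.cos(a)]])
for c in [(-45,-45),(45,-45),(45,45),(-45,45)]:
    w=R@(np.array(c)/1000)+[.641,.003]
    q=proj(p,np.array([[*w,.022]]))[0]*1.5625
    cv2.circle(im,tuple(int(v) for v in q),3,(0,0,255),-1)
cv2.imwrite('pics/w9.png',im)
E
```

```text
[0.63816256 0.00417679 0.20203285] 0.0529527268099713 53.41801106929779
```

View pics/w9.png

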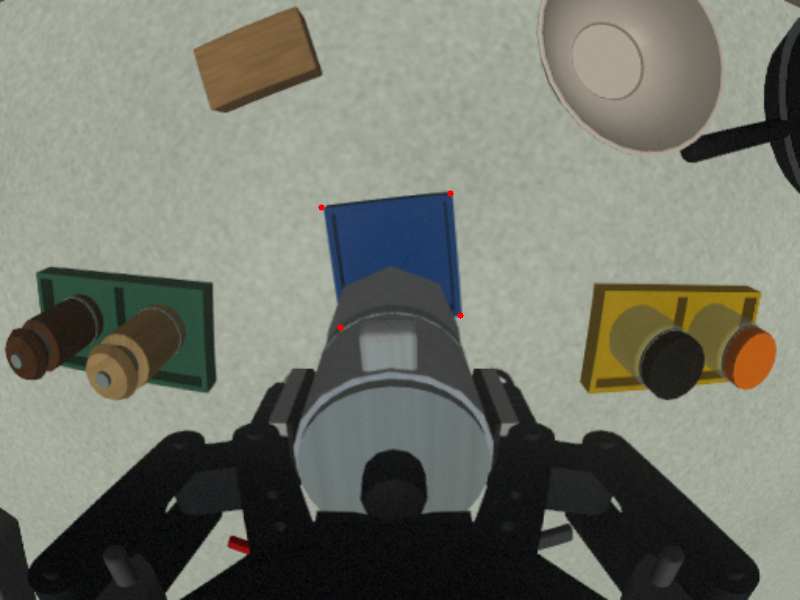

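The blue tray's corners are at (324,208) and (452,193), within about 1 mm of the prediction. The jars and mills all stand in their bays. I'm lowering the pot.

servo_tool(
  angular=[
    [0,0,0],
    [0,0,0],
    [0,0,0],
    [0,0,0],
    [0,0,0],
    [0,0,0],
    [0,0,0],
    [0,0,0],
    [0,0,0],
  ],
  slide=[
    [0.001,0.001,0.02],
    [0,0,0.03],
    [0,0,0.035],
    [0,0,0.03],
    [0,0,0.015],
    [0,0,0.006],
    [0,0,0.003],
    [0,0,0],
    [0,0,0],
  ],
  grip=[0.048,0.048,0.048,0.048,0.048,0.048,0.048,0.048,0.048],
)

```text
time_s: 35.28
tcp_pos: [0.6421, 0.003, 0.0678]
tcp_rot: [3.141, -0.004, 0.0]
force: [1.1, 0.8, -1.7]
grip_width: 0.0528
finger_force: 53.4
```

servo_tool(
  angular=[
    [0,0,0],
    [0,0,0],
    [0,0,0],
    [0,0,0],
    [0,0,0],
    [0,0,0],
    [0,0,0],
  ],
  slide=[
    [0,0,0.002],
    [0,0,0.001],
    [0,0,0.001],
    [0,0,0.0005],
    [0,0,0],
    [0,0,0],
    [0,0,0],
  ],
  grip=[0.048,0.048,0.048,0.048,0.048,0.048,0.048],
)

```text
time_s: 35.87
tcp_pos: [0.6405, 0.003, 0.0608]
tcp_rot: [-3.142, 0.0, -0.0]
force: [0.0, -0.2, -3.7]
grip_width: 0.0531
finger_force: 53.4
```

servo_tool(
  angular=[
    [0,0,0],
    [0,0,0],
    [0,0,0],
    [0,0,0],
  ],
  slide=[
    [0,0,0.0008],
    [0,0,0.0005],
    [0,0,0],
    [0,0,0],
  ],
  grip=[0.048,0.048,0.048,0.048],
)

```text
time_s: 36.2
tcp_pos: [0.6407, 0.003, 0.06]
tcp_rot: [3.142, -0.0, 0.0]
force: [-0.4, 0.6, 0.1]
grip_width: 0.0531
finger_force: 53.8
```

The wrist force has gone from -3.7 to +0.1 N, so the floor is carrying the pot. I'm releasing it and rising clear.

servo_tool(
  angular=[
    [0,0,0],
    [0,0,0],
    [0,0,0],
    [0,0,0],
    [0,0,0],
    [0,0,0],
    [0,0,0],
    [0,0,0],
    [0,0,0],
    [0,0,0],
    [0,0,0],
    [0,0,0],
  ],
  slide=[
    [0,0,0.0003],
    [0,0,0],
    [0,0,0],
    [0,0,0],
    [0,0,0],
    [0,0,-0.01],
    [0,0,-0.03],
    [0,0,-0.04],
    [0,0,-0.04],
    [0,0,-0.03],
    [0,0,0],
    [0,0,0],
  ],
  grip=[0.058,0.062,0.067,0.072,0.077,0.077,0.077,0.077,0.077,0.077,0.077,0.077],
)

```text
time_s: 37.2
tcp_pos: [0.6423, 0.0029, 0.2138]
tcp_rot: [3.141, -0.007, 0.0]
force: [0.3, 0.1, -0.9]
grip_width: 0.0768
finger_force: 0.0
```

```bash
python3 - <<'E'
from h import *
a=robot.snapshot('scene')['image'][90:330,90:410]; print(robot.get_state()['time_s'],robot.get_state()['force'])
cv2.imwrite('pics/fin.png',cv2.resize(a[:,:,::-1],(800,600),interpolation=cv2.INTER_CUBIC))
E
```

```text
37.25 [-1.20501197 -0.13736255 -0.54650539]
```

View pics/fin.png

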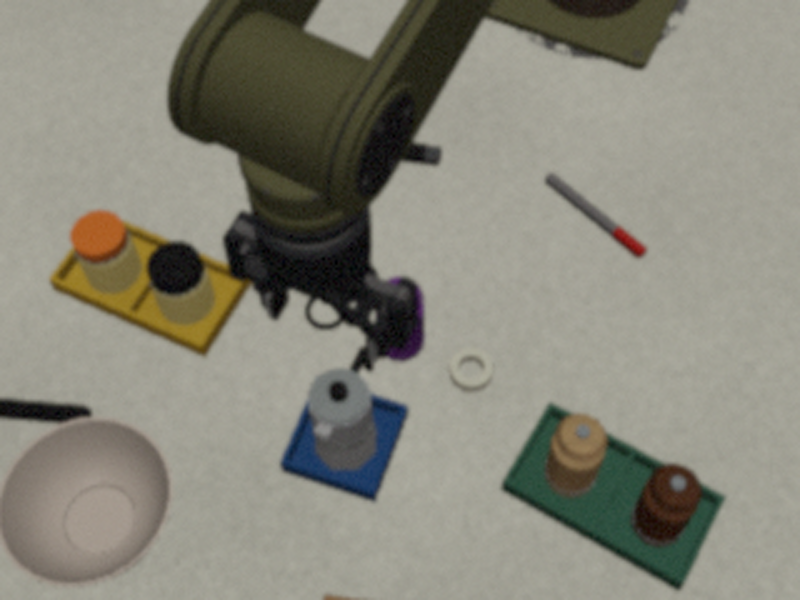

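The final view shows both jars upright in the yellow bays at (105,255) and (180,285), and both mills in the green bays at (575,455) and (668,505). The pot stands in the blue tray at (342,425), and the gripper is clear of everything.

```bash
python3 -c "
from workcell import robot
print(robot.sign_off())"
```

```text
the job is handed in; nothing more can be done
None
```

I put both jars in the yellow tray, both mills in the green tray and the coffee pot in the blue tray, all standing upright and let go, and handed the job in at about 37 s.

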